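Clamp a milled plate in its fixture with the swing strap and cam lever

ROBOT

A 6-joint arm with a two-finger parallel gripper is mounted at the origin on the work surface. World frame = base frame: x ahead of the robot, y to its left, z up, the work surface at z = 0. Lengths are in m, angles in rad, forces in N, time in s.
With the tool pointing down it reaches from about 0.35 to 0.85 m from the base axis. Payload 8.1 kg.
Tool frame: the origin (TCP) lies on the centre line of the jaws, within the pads' length; the fingertips stand 19 mm ahead of it and the grasp point (between the pads) is the TCP (nose_length is the distance from the TCP to the fingertips, in m); z points along the fingers, y is the line along which they close (so a half turn about z gives the same grasp; the last joint's range is limited). The gripper opens to 93 mm and grips with 3 to 60 N. Pads are 15 mm wide; open, the fingers measure 128 mm over their backs; the gripper's body (75 mm by 188 mm) begins 65 mm behind the grasp point.
Start: joints at [-0.085, 0.13, 1.488, -0, 1.523, -0.085], TCP at [0.6, 0, 0.238] pointing down, gripper open.
Joint ranges: [-2.96, 2.96], [-0.89, 2.26], [0.02, 2.5], [-1.34, 4.48], [0, 2.73], [-2.66, 2.66]. Speed limits (rad/s): [2.39, 2.39, 2.79, 3.14, 3.14, 3.14].

INTERFACE

Orientations are given as a rotation vector (axis times angle).
In Python, from bench import * gives the robot as it stands.
- The arm moves only by the tool arm_command, never from a script. Its argument "increments" is text: rows parted by semicolons, each of 7 numbers parted by spaces: the turn, a rotation vector about the tool's x, y, z as a fraction of full scale, then the shift along the tool's x, y, z as a fraction of full scale, then the gripper's target within -1 to 1 (shut at 1, half-way at 0, fully open at -1). In form: wx wy wz tx ty tz fingers; .... A call has 1 to 20 rows; each row is the pose to reach, as a shift and turn from the pose commanded when the call began, along the tool's axes at that moment, turning the shorter way round; what a row does not reach only later rows make up. Full scale, the value 1, is 0.1 m for a shift and 180 degrees for a turn. A row lasts 1/8 s, in which the tool goes at most 62.5 mm and 10.7 degrees, less where a joint would pass 70% of its speed; a pose out of reach is approached as far as the arm can. A call with a number of a shift or a turn outside -1 to 1 is refused whole. A call with a gripper value outside its range is refused whole. The fingers move at their own pace and stop on an object; the grip force is fixed at half the most. Time passes only in rows, so rows that repeat a pose let the fingers close. It gives the time, the measured TCP pose, the force, the opening and the grip force at its end, in the units of the state.
- get_obs(): the state, without advancing time (a new reading comes with each control period).
- grab_frame(name): name is "scene" or "side" or "wrist"; returns the picture (400x640x3 uint8, red, green, blue); there is no depth.
- get_calibration(name): a dict with "mtx" (3x3 intrinsics, pixels), "pose" (4x4, takes a point from camera to world coordinates); the wrist camera has in their place "tool_from_camera" (4x4, takes a point from camera to tool coordinates, whose origin is the TCP and whose axes are the flange's). Camera axes: x right, y up, looking along -z (the intrinsics and any distortion apply to the point x, -y, -z); pixel columns grow to the right and rows downward; lengths in m; the calibration is good to about 2 mm. The wrist camera is an equidistant fisheye: a pixel r from the principal point sees the ray r / f radians off the axis. A picture is of the moment at which its call begins: read the wrist's pose just before it. get_calibration takes no time and is no camera call.
- job_done(): hands the job in; it is judged then, once.
The state is a dict: "clock": time; "joint_pos": joint angles; "joint_vel": joint speeds; "tau": joint torques, N m; "tcp_pos": TCP position; "ee_rot": TCP orientation; "force": force on the tool from outside, world axes, zero at the start; "wrist_torque": the same for the moment, N m; "finger_gap": opening from 0.0 (shut) to 1.0 (fully open); "finger_force": force on a finger pad.
Only numpy, scipy, OpenCV 4.12 (cv2) and the standard library are available. Lean on these libraries where they do the work, as an engineer would, in place of code of your own. Each camera call takes 0.05 s, during which the arm holds its last target. There are 200 camera calls.

TASK

The milled plate is already seated in the bench fixture. Clamp it: push the clamp strap round with a finger until it lies across the plate's rail on that side and rests against its stop pin, and only then press the cam lever all the way down so that the strap bears on the plate. Nothing needs picking up: leave the plate seated where it is and leave the things lying around alone.

Things in the scene. Friction and masses are not known exactly. Their poses are not given: they have to be found in the camera images.
- fixture: Fixture, screwed down: dark steel base 200 (x) x 270 (y) x 20 mm. Origin: centre of its underside, on the bench; z up. Carries the milled plate on four 10 mm rest buttons against three low dowels and, on its own -y side, the clamp stud. A steel stop pin, 8 mm wide, 75 mm high over the bench, stands at own x 18, y -80 mm and meets the flank of the strap when it points along own +y.
- stud_axis (a point): Point on the vertical swing axis of the clamp stud, 20 mm over the bench (top of the base), at own x 0, y -106 mm of the fixture. The collar under the strap is 36 mm wide, up to 56 mm over the bench. Strap and cam lever turn together about this axis.
- strap_nose (a point): Point in the strap's round nose, 86 mm from the stud axis, half-way up the bar, 71 mm over the bench. The strap is a steel bar 28 mm wide, 18 mm thick (62 to 80 mm over the bench) and ends 100 mm from the stud axis. 82 mm out a 16 mm wide foot hangs under it, its face 52.5 mm over the bench, just clear of the plate's rail; the foot's nut stands 5 mm above its top.
- strap (a joint): Swing of the strap about the stud, rad: 0 = swung out, 2.2 = over the plate, against the stop pin, nose along the fixture's own +y. Grows clockwise seen from above: nose direction, anticlockwise from the fixture's x axis, = pi/2 + 2.2 - value. About 2 to 3 N at the nose moves it; it stays where it is left.
- lever (a joint): Cam lever, rad: 0 = raised, 0.95 = fully down on its stop. Elevation above the horizontal = 1.047 - value. It turns on a level pin across the strap, on the stud axis, 95.5 mm over the bench, and in plan points opposite to the strap's nose. 4 to 10 N at the grip moves it; it stays where left. Closing it drives the strap 3.4 mm down per rad; the foot meets the plate at about 0.74.
- lever_grip (a point): Middle of the lever's black grip, 75 mm from the lever's pin. The grip is 56 mm long (46 to 102 mm from the pin), 22 mm wide, 12 mm thick. When the lever is fully down this point is 106 mm over the bench, 74 mm from the stud axis.
- strap_bar: The strap bar itself. Origin on the stud axis at bench height (lower by up to 2.5 mm as it clamps); own x axis along the bar towards the nose, z up.
- plate: Milled aluminium plate, loose, 0.55 kg, 130 (x) x 110 (y) mm, 12 mm thick with a 60 mm bore, four 9 mm holes and two raised rails 22 mm wide and 8 mm high along the edges at own y +44 and -44 mm. Origin at the centre of its underside, 30 mm over the bench; rail tops 50 mm over the bench. It sits at own x 0, y 20 mm of the fixture; the rail to be clamped is the one next to the stud.
- torch: Bystander: black pocket torch standing on its head, 33 mm in diameter, 108 mm tall; origin under its centre. Leave alone.
- hex_key: Bystander: dark steel L-shaped hex key lying on the bench, 150 x 50 mm, 10 mm thick; origin at the middle of the long arm's underside, long arm along own x. Leave alone.
- micrometer: Bystander: outside micrometer lying on the bench, black C-frame 64 mm across, about 130 mm long along own x, 16 mm high; origin at the C's centre, on the bench. Leave alone.

How it is judged:
On the way, in this order (a step that is already met when the one before it is completed fails the run):
1. the strap is swung over the plate's rail against its stop pin (within 0.08 rad), with the lever still up (above half way) (value of joint strap above 2.12 rad and value of joint lever below 0.45 rad), for 0.1 s.
2. the cam lever is pressed fully down and the strap bears on the plate (value of joint lever above 0.85 rad and contact force between strap_bar and plate above 10 N), for 0.2 s.
At the end, for the whole second after the job is handed in: Strap within 0.08 rad of its stop (2.2), lever past 0.85 of 0.95 rad and at rest, strap foot pressing on the plate with over 10 N; plate flat and within 5 mm of its start; torch, hex key and micrometer within 20 mm of theirs, torch upright (all of step 2 and value of joint strap above 2.12 rad and distance of plate from where it was at the start of the episode below 0.005 m and angle between plate's own z axis and vertical below 0.03 rad and linear speed of plate below 0.01 m/s and velocity of joint lever below 0.05 rad/s and distance of each of torch, hex_key, micrometer from where it was at the start of the episode below 0.02 m and angle between torch's own z axis and vertical below 0.2 rad); the robot touches nothing.
It fails at once if the cam lever is pressed past half way before the strap lies over the plate (value of joint lever above 0.5 rad and value of joint strap below 2.05 rad).
It fails at once if the plate is lifted or pushed off its seat (more than 6 mm) (distance of plate from where it was at the start of the episode above 0.006 m).
It fails at once if the torch is knocked over, moved or picked up (distance of torch from where it was at the start of the episode above 0.03 m or angle between torch's own z axis and vertical above 0.3 rad).
It fails at once if the hex key or the micrometer is moved or picked up (distance of any of hex_key, micrometer from where it was at the start of the episode above 0.03 m).
It also fails if it takes over 54 s, if anything falls off the work surface, if the arm or the gripper's body presses on something with over 40 N, if the wrist force passes 120 N, or if a joint passes its speed limit or range.

## Working session

There is one attempt and no reset: what is moved stays moved. The work goes in short steps, Python scripts to look and compute and a tool call to move; the robot and the scene stay as the last step left them, time stands still between calls to the robot, and variables do not carry over. Pictures are saved under pics/ and viewed, at most 10 in all, crops included, and the job is handed in when it is done.

Besides the shell and the picture viewer there is one more tool, called after ">>>" as a command line: name --argument value ..., lists and objects as JSON in quotes. arm_command: Moves the arm, as the interface text tells. Shift numbers are shares of 0.1 m and turn numbers shares of 180 degrees, none past 1 either way. Its arguments: {"type":"object","properties":{"increments":{"type":"string"}},"required":["increments"]}

```bash
mkdir -p pics; python3 - <<'E'
from bench import *
import cv2
for n in ["scene","side"]:
    cv2.imwrite(f"pics/{n}0.png",grab_frame(n)[:,:,::-1]); c=get_calibration(n); print(n,c["mtx"],c["pose"].round(4) if hasattr(c["pose"],"round") else c["pose"])
print(get_obs()); print(get_calibration("wrist"))
E
```

```text
scene [[379.82695743   0.         316.68459038]
 [  0.         379.82695743 194.29223563]
 [  0.           0.           1.        ]] [[-0.8128 -0.3675  0.452   1.0513]
 [ 0.5821 -0.542   0.6061  0.631 ]
 [ 0.0223  0.7558  0.6545  0.6992]
 [ 0.      0.      0.      1.    ]]
side [[431.38728988   0.         321.35046217]
 [  0.         431.38728988 196.54518834]
 [  0.           0.           1.        ]] [[ 0.7971  0.2982 -0.5251  0.1735]
 [-0.6037  0.4158 -0.6802 -0.5066]
 [ 0.0155  0.8592  0.5115  0.5924]
 [ 0.      0.      0.      1.    ]]
{'clock': 0.1, 'joint_pos': array([-8.54512636e-02,  1.31076856e-01,  1.48916191e+00, -2.93440350e-05,
        1.52295595e+00, -8.53925691e-02]), 'joint_vel': array([ 0.00020194, -0.00253647, -0.00213196, -0.00116545,  0.00026918,
       -0.00126504]), 'tau': array([ 2.89806376e-03, -5.61339462e+01, -4.93095982e+01,  7.72326719e-02,
        2.89617141e-02, -2.83941080e-05]), 'tcp_pos': array([5.99536418e-01, 2.07495734e-05, 2.36702196e-01]), 'ee_rot': array([-2.22065164e+00, -2.22052448e+00,  1.65571010e-03]), 'force': array([ 0.59597942, -0.03724679, -0.3706651 ]), 'wrist_torque': array([-0.02559861,  0.01521604,  0.00358208]), 'finger_force': 0.0, 'finger_gap': 1.0049509502050156}
{'mtx': array([[309.70691629,   0.        , 321.55330272],
       [  0.        , 309.70691629, 200.6079016 ],
       [  0.        ,   0.        ,   1.        ]]), 'tool_from_camera': array([[ 1.01007064e-03,  9.64276133e-01,  2.64897185e-01,
         7.30707617e-02],
       [ 9.99998979e-01, -7.06338721e-04, -1.24185553e-03,
        -5.60101383e-04],
       [-1.01038451e-03,  2.64898169e-01, -9.64275863e-01,
        -1.47198296e-01],
       [ 0.00000000e+00,  0.00000000e+00,  0.00000000e+00,
         1.00000000e+00]])}
```

View pics/scene0.png

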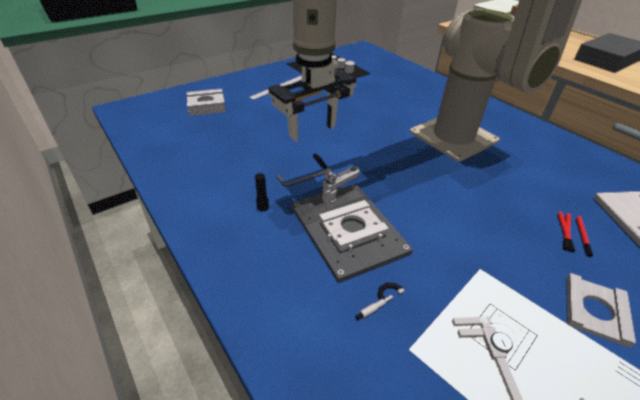

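View pics/side0.png

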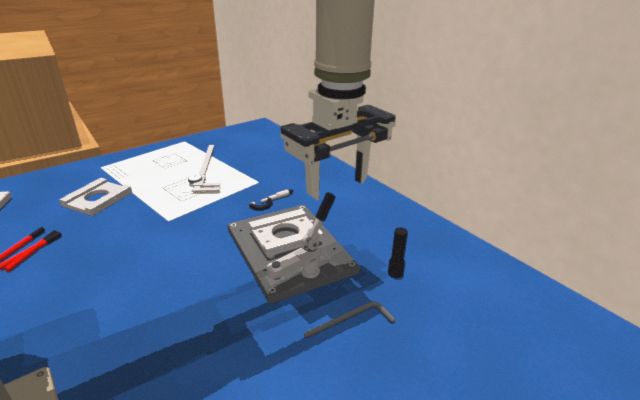

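```bash
python3 - <<'E'
import cv2,numpy as np
a=cv2.imread("pics/scene0.png")[140:290,240:420]; b=cv2.imread("pics/side0.png")[180:350,220:420]
a=cv2.resize(a,(700,583),interpolation=2); b=cv2.resize(b,(700,595),interpolation=2)
cv2.imwrite("pics/a.png",a);cv2.imwrite("pics/b.png",b)
E
```

```text
(no output)
```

View pics/a.png

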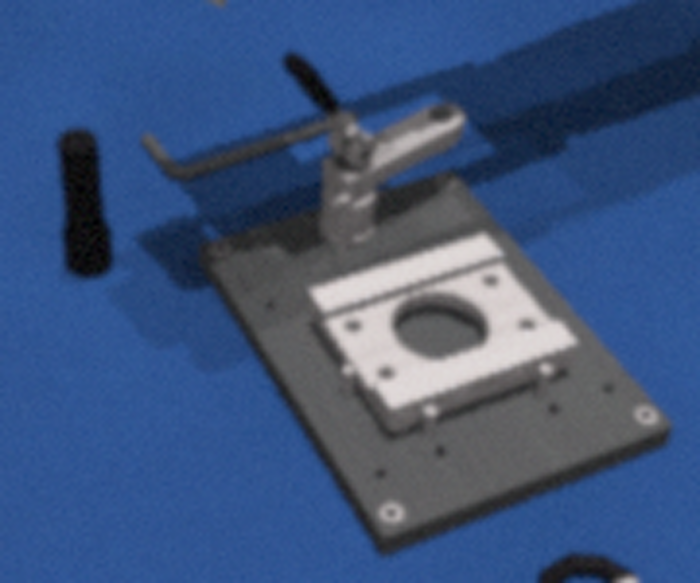

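View pics/b.png

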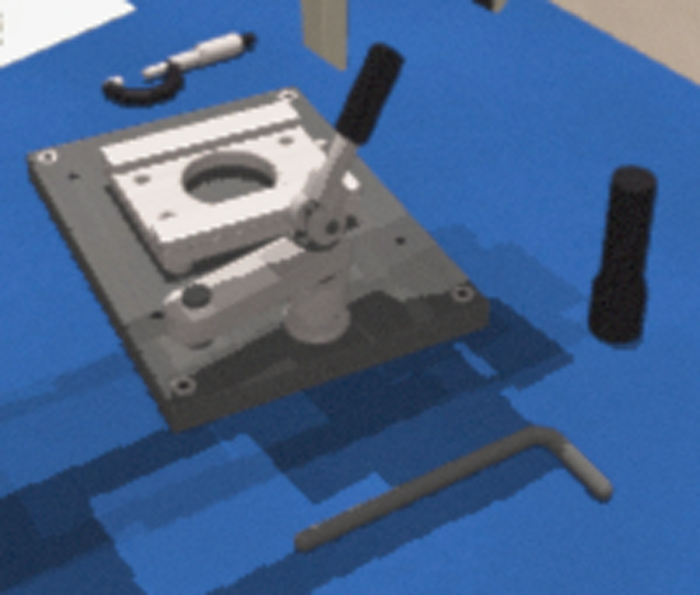

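The crops show the base corners, the strap's nut (a: 443,112; b: 197,295), the lever raised towards the torch side, and the hex key beside the stud end of the base.

```bash
cat > h.py <<'E'
from bench import *
import numpy as np,cv2
from scipy.optimize import least_squares
C={n:get_calibration(n) for n in("scene","side")}
OFF={"scene":(240,140,700/180),"side":(220,180,3.5)}
def px(n,uv): o=OFF[n]; return np.array(uv,float)/o[2]+o[:2]
def proj(n,P):
    T=np.linalg.inv(C[n]["pose"]); q=T[:3,:3]@P+T[:3,3]; q=q*[1,-1,-1]; K=C[n]["mtx"]; return (K@(q/q[2]))[:2]
def atz(n,uv,z):
    K=C[n]["mtx"];T=C[n]["pose"]; d=np.linalg.inv(K)@[*px(n,uv),1]; d=T[:3,:3]@(d*[1,-1,-1]); o=T[:3,3]; return o+d*(z-o[2])/d[2]
E
python3 - <<'E'
from h import *
K=[((-100,-135),"side",(172,412)),((100,-135),"side",(488,308)),((-100,135),"side",(28,152)),((100,135),"side",(298,90)),
((100,-135),"scene",(203,245)),((100,135),"scene",(385,538)),((-100,135),"scene",(669,425)),((-100,-135),"scene",(455,178))]
def W(p,o,z): c,s=np.cos(p[2]),np.sin(p[2]); return np.array([p[0]+c*o[0]-s*o[1],p[1]+s*o[0]+c*o[1],z])
def f(p): return np.concatenate([proj(n,W(p,np.array(o)/1e3,.02))-px(n,u) for o,n,u in K])
for y0 in(-2,0,1.5):
    r=least_squares(f,[.6,0,y0]); print(r.x,r.cost)
    if r.cost<100: p=r.x;print(r.fun.round(1))
print("stud",W(p,(0,-.106),0),"pin",W(p,(.018,-.08),0))
S=W(p,(0,-.106),0)
for n,u in(("side",(197,293)),("scene",(443,112))):
    q=atz(n,u,.085);d=(q-S)[:2];print("nut",q,np.hypot(*d),"strap val",(np.pi/2+2.2-(np.arctan2(d[1],d[0])-p[2]))%6.283)
print("torch",atz("side",(613,340),0),atz("scene",(88,270),0))
print("hex",[atz("side",u,.005) for u in((300,545),(545,435),(603,492))])
print("mic",atz("side",(150,90),.008))
E
```

```text
[ 0.58312464  0.13794674 -0.18296884] 17.854945871061158
[-1.6 -1.4  0.3 -1.8 -1.2 -0.9 -0.7 -2.3 -1.5 -1.5 -1.6 -1.1  0.5 -0.5
 -1.1 -3.2]
[ 0.58312464  0.13794674 -0.18296883] 17.854945871066967
[-1.6 -1.4  0.3 -1.8 -1.2 -0.9 -0.7 -2.3 -1.5 -1.5 -1.6 -1.1  0.5 -0.5
 -1.1 -3.2]
[ 0.58312464  0.13794674 -0.18296884] 17.85494587106112
[-1.6 -1.4  0.3 -1.8 -1.2 -0.9 -0.7 -2.3 -1.5 -1.5 -1.6 -1.1  0.5 -0.5
 -1.1 -3.2]
stud [0.56383798 0.03371611 0.        ] pin [0.58626821 0.05600702 0.        ]
nut [0.48373052 0.02568442 0.085     ] 0.08050908197993983 strap val 0.3464926527246286
nut [0.48325735 0.03325099 0.085     ] 0.08058196971527548 strap val 0.44064809591681886
torch [ 0.70969447 -0.06469262  0.        ] [ 0.72425551 -0.0474822   0.        ]
hex [array([ 0.4712961 , -0.08384214,  0.005     ]), array([ 0.62062272, -0.10072317,  0.005     ]), array([ 0.61683776, -0.14803607,  0.005     ])]
mic [0.62486273 0.3211225  0.008     ]
```

>>> arm_command --increments "0 0 -0.5 -0.2 -1 0.5 1;0 0 -0.5 -0.2 -1 0.5 1;0 0 -0.5 -0.2 -1 0.5 1;0 0 -0.5 -0.2 -1 0.5 1;0 0 -0.5 -0.2 -1 0.5 1;0 0 -0.5 -0.2 -1 0.5 1;0 0 -0.5 -0.2 -1 0.5 1;0 0 -0.5 -0.2 -1 0.5 1;0 0 -0.5 -0.2 -1 0.5 1;0 0 -0.5 -0.2 -1 0.5 1;0 0 -0.5 -0.2 -1 0.5 1"

```text
clock: 1.48
tcp_pos: [0.4999, -0.0199, 0.1874]
ee_rot: [-0.003, -3.141, -0.0]
force: [0.1, -0.6, -0.2]
finger_gap: 0.008
finger_force: 0.0
```

```bash
python3 - <<'E'
from bench import *
import cv2
from scipy.spatial.transform import Rotation as R
o=get_obs(); cv2.imwrite("pics/w1.png",grab_frame("wrist")[:,:,::-1])
print(o["tcp_pos"],R.from_rotvec(o["ee_rot"]).as_matrix().round(3),o["finger_gap"],o["clock"])
E
```

```text
[ 0.49985342 -0.01994053  0.18740665] [[-1.     0.002 -0.   ]
 [ 0.002  1.     0.   ]
 [ 0.     0.    -1.   ]] 0.00791024104915091 1.475
```

View pics/w1.png

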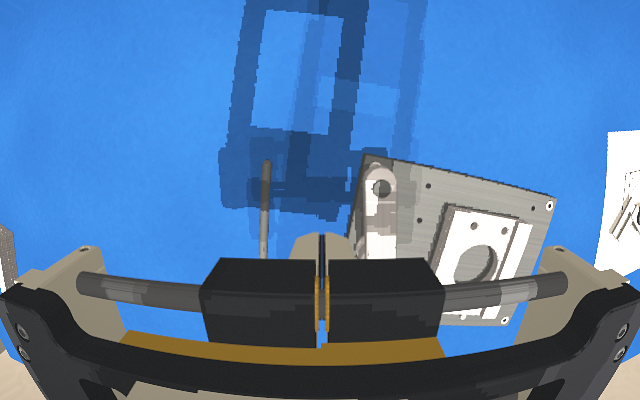

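The wrist view shows the nut at (382,187) and base corners at (365,155) and (554,197); the finger hangs clear of the strap on its trailing side.

```bash
cat >> h.py <<'E'
from scipy.spatial.transform import Rotation as R
def watz(uv,z,tcp,rv):
    c=get_calibration("wrist");K=c["mtx"]; d=(np.array(uv)-[K[0,2],K[1,2]])/K[0,0]; r=np.hypot(*d)
    v=np.array([np.sin(r)*d[0]/r,-np.sin(r)*d[1]/r,-np.cos(r)]); T=c["tool_from_camera"];M=R.from_rotvec(rv).as_matrix()
    v=M@T[:3,:3]@v; o=M@T[:3,3]+tcp; return o+v*(z-o[2])/v[2]
E
python3 - <<'E'
from h import *
o=get_obs();t,r=o["tcp_pos"],o["ee_rot"]
print("nut",watz((382,187),.085,t,r)); a,b,c=[watz(u,.02,t,r) for u in((365,155),(554,197),(504,325))]; print(a,b,c,np.hypot(*(b-a)[:2]),np.arctan2((b-a)[1],(b-a)[0])-np.pi/2)
d=(b-a)/np.linalg.norm(b-a); e=np.array([d[1],-d[0],0]); print("stud",a+.029*d+.1*e)
E
```

```text
nut [0.48292422 0.03039241 0.085     ]
[0.46410031 0.02441047 0.02      ] [0.50793964 0.28316851 0.02      ] [0.70344024 0.24923605 0.02      ] 0.26244544535829184 -0.16782844582019174
stud [0.5675395  0.03629884 0.02      ]
```

```bash
python3 - <<'E'
from h import *
S=np.array([.565,.035]);start=np.array([.487,-.020])
for th in [183.5,175,167,159,151,143,135,127,119,111,103,95,90,86,83,80,78]:
    a=np.radians(th);F=S+.08*np.array([np.cos(a),np.sin(a)])+.032*np.array([-np.sin(a),np.cos(a)])
    d=(F-start)*10; print(th,"wz %.3f tx %.2f ty %.2f"%((183.5-th)/180,-d[0],d[1]),F.round(3))
E
```

```text
183.5 wz 0.000 tx -0.00 ty 0.18 [ 0.487 -0.002]
175 wz 0.047 tx 0.04 ty 0.30 [0.483 0.01 ]
167 wz 0.092 tx 0.07 ty 0.42 [0.48  0.022]
159 wz 0.136 tx 0.08 ty 0.54 [0.479 0.034]
151 wz 0.181 tx 0.07 ty 0.66 [0.48  0.046]
143 wz 0.225 tx 0.05 ty 0.78 [0.482 0.058]
135 wz 0.269 tx 0.01 ty 0.89 [0.486 0.069]
127 wz 0.314 tx -0.04 ty 1.00 [0.491 0.08 ]
119 wz 0.358 tx -0.11 ty 1.09 [0.498 0.089]
111 wz 0.403 tx -0.19 ty 1.18 [0.506 0.098]
103 wz 0.447 tx -0.29 ty 1.26 [0.516 0.106]
95 wz 0.492 tx -0.39 ty 1.32 [0.526 0.112]
90 wz 0.519 tx -0.46 ty 1.35 [0.533 0.115]
86 wz 0.542 tx -0.52 ty 1.37 [0.539 0.117]
83 wz 0.558 tx -0.56 ty 1.38 [0.543 0.118]
80 wz 0.575 tx -0.60 ty 1.39 [0.547 0.119]
78 wz 0.586 tx -0.63 ty 1.40 [0.55 0.12]
```

>>> arm_command --increments "0 0 0 0.13 0 0.5 1;0 0 0 0.13 0 0.99 1;0 0 0 0.13 0 0.99 1;0 0 0 0.13 0 0.99 1"

```text
clock: 2.02
tcp_pos: [0.488, -0.0201, 0.0904]
ee_rot: [0.001, 3.14, -0.0]
force: [0.4, -0.0, 0.1]
finger_gap: 0.003
finger_force: 0.0
```

>>> arm_command --increments "0 0 0 0 0.1 0 1;0 0 0 0 0.18 0 1;0 0 0.02 0.02 0.24 0 1;0 0 0.047 0.04 0.3 0 1;0 0 0.07 0.06 0.36 0 1;0 0 0.092 0.07 0.42 0 1;0 0 0.115 0.08 0.48 0 1;0 0 0.136 0.08 0.54 0 1;0 0 0.16 0.08 0.6 0 1;0 0 0.181 0.07 0.66 0 1;0 0 0.203 0.06 0.72 0 1;0 0 0.225 0.05 0.78 0 1;0 0 0.247 0.03 0.84 0 1;0 0 0.269 0.01 0.89 0 1;0 0 0.269 0.01 0.89 0 1"

```text
clock: 3.9
tcp_pos: [0.4867, 0.0698, 0.0897]
ee_rot: [1.286, 2.865, 0.001]
force: [-0.3, -0.2, 0.9]
finger_gap: 0.004
finger_force: 0.6
```

```bash
python3 - <<'E'
from h import *
o=get_obs();t=o["tcp_pos"];M=R.from_rotvec(o["ee_rot"]).as_matrix();print(t,M.round(3),o["force"])
S=np.array([.565,.035])
for th in [135,127,119,111,103,95,90,86,83,80,78,76]:
    a=np.radians(th);F=S+.08*np.array([np.cos(a),np.sin(a)])+.032*np.array([-np.sin(a),np.cos(a)])
    d=M.T@np.array([*(F-t[:2])*10,0]); print(th,"wz %.3f tx %.2f ty %.2f"%((135-th)/180,d[0],d[1]))
f=grab_frame("scene")[120:290,220:420];g=grab_frame("side")[160:330,220:420]
im=np.hstack([f,g]);cv2.imwrite("pics/m.png",cv2.resize(im,(800,340),interpolation=2)[:,:,::-1])
E
```

```text
[0.48671749 0.06977982 0.08970434] [[-0.665  0.747  0.002]
 [ 0.747  0.665  0.   ]
 [-0.001  0.001 -1.   ]] [-0.31958568 -0.23543971  0.91493799]
135 wz 0.000 tx -0.00 ty -0.01
127 wz 0.044 tx 0.04 ty 0.10
119 wz 0.089 tx 0.07 ty 0.22
111 wz 0.133 tx 0.08 ty 0.34
103 wz 0.178 tx 0.08 ty 0.46
95 wz 0.222 tx 0.05 ty 0.57
90 wz 0.250 tx 0.03 ty 0.65
86 wz 0.272 tx 0.01 ty 0.70
83 wz 0.289 tx -0.01 ty 0.74
80 wz 0.306 tx -0.03 ty 0.78
78 wz 0.317 tx -0.05 ty 0.81
76 wz 0.328 tx -0.06 ty 0.83
```

View pics/m.png

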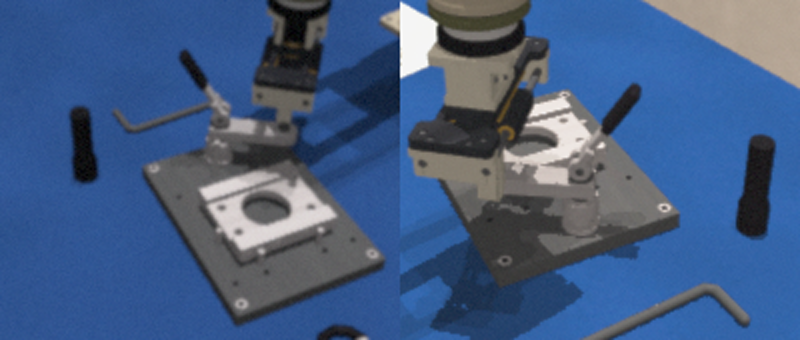

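The strap follows the finger (nose in the left half at about (290,135)); I'll continue the arc.

>>> arm_command --increments "0 0 0.022 0.02 0.05 0 1;0 0 0.044 0.04 0.1 0 1;0 0 0.067 0.06 0.16 0 1;0 0 0.089 0.07 0.22 0 1;0 0 0.11 0.08 0.28 0 1;0 0 0.133 0.08 0.34 0 1;0 0 0.155 0.08 0.4 0 1;0 0 0.178 0.08 0.46 0 1;0 0 0.2 0.07 0.52 0 1;0 0 0.222 0.05 0.57 0 1;0 0 0.236 0.04 0.61 0 1;0 0 0.25 0.03 0.65 0 1;0 0 0.261 0.02 0.675 0 1;0 0 0.272 0.01 0.7 0 1;0 0 0.28 0 0.72 0 1;0 0 0.289 -0.01 0.74 0 1;0 0 0.289 -0.01 0.74 0 1"

```text
clock: 6.12
tcp_pos: [0.5422, 0.1173, 0.0886]
ee_rot: [2.415, 2.01, 0.0]
force: [-1.0, 1.0, 0.3]
finger_gap: 0.003
finger_force: 0.7
```

```bash
python3 - <<'E'
from h import *
o=get_obs();t=o["tcp_pos"];M=R.from_rotvec(o["ee_rot"]).as_matrix();print(t,M.round(3),o["force"])
f=grab_frame("scene")[120:290,220:420];g=grab_frame("side")[160:330,220:420]
im=np.hstack([f,g]);cv2.imwrite("pics/m2.png",cv2.resize(im,(800,340),interpolation=2)[:,:,::-1])
E
```

```text
[0.54222445 0.11731042 0.08864002] [[ 0.182  0.983  0.   ]
 [ 0.983 -0.182 -0.   ]
 [-0.     0.    -1.   ]] [-1.03249451  1.02450555  0.26658036]
```

View pics/m2.png

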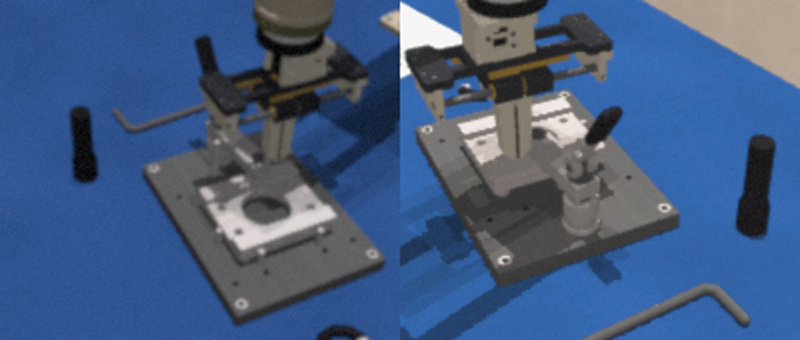

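>>> arm_command --increments "0 0 0 0 0.02 0 1;0 0 0 0 0.04 0 1;0 0 0 0 0.04 0 1"

```text
clock: 6.6
tcp_pos: [0.5462, 0.1166, 0.0887]
ee_rot: [2.414, 2.01, 0.0]
force: [-1.3, 1.0, -0.9]
finger_gap: 0.004
finger_force: 0.7
```

>>> arm_command --increments "0 0 0 0 0.02 0 1;0 0 0 0 0.03 0 1;0 0 0 0 0.03 0 1"

```text
clock: 6.98
tcp_pos: [0.5491, 0.1161, 0.0887]
ee_rot: [2.414, 2.01, 0.0]
force: [-1.0, 1.9, -0.5]
finger_gap: 0.005
finger_force: 0.7
```

>>> arm_command --increments "0 0 0 0 0.02 0 1;0 0 0 0 0.03 0 1;0 0 0 0 0.03 0 1"

```text
clock: 7.35
tcp_pos: [0.5518, 0.1156, 0.0886]
ee_rot: [-2.414, -2.01, 0.0]
force: [-2.2, 2.0, 0.9]
finger_gap: 0.006
finger_force: 1.4
```

>>> arm_command --increments "0 0 0 0 0.02 0 1;0 0 0 0 0.02 0 1"

```text
clock: 7.6
tcp_pos: [0.5522, 0.1156, 0.0884]
ee_rot: [-2.412, -2.009, 0.004]
force: [-10.9, 3.5, 6.9]
finger_gap: 0.006
finger_force: 6.0
```

>>> arm_command --increments "0 0 0 0 0.02 0 1;0 0 0 0 0.02 0 1;0 0 0 0 -0.25 0 1;0 0 0 0 -0.25 -0.5 1;0 0 0 0 -0.25 -1 1;0 0 0 0 -0.25 -1 1;0 0 0 0 -0.25 -1 1;0 0 0 0 -0.25 -1 1"

```text
clock: 8.6
tcp_pos: [0.5283, 0.1194, 0.1868]
ee_rot: [-2.414, -2.009, 0.004]
force: [0.4, 0.2, -0.1]
finger_gap: 0.008
finger_force: 0.0
```

>>> arm_command --increments "0 0 0 -0.3 0.2 -0.4 1;0 0 0 -0.3 0.2 -0.4 1;0 0 0 -0.3 0.2 -0.4 1;0 0 0 -0.3 0.2 -0.4 1"

```text
clock: 9.1
tcp_pos: [0.5424, 0.087, 0.2267]
ee_rot: [-2.412, -2.009, 0.004]
force: [-0.4, -0.8, 0.6]
finger_gap: 0.003
finger_force: 0.0
```

```bash
python3 - <<'E'
from h import *
o=get_obs();print(o["clock"],o["tcp_pos"],o["ee_rot"])
cv2.imwrite("pics/w2.png",grab_frame("wrist")[:,:,::-1])
f=grab_frame("scene")[120:290,220:420];g=grab_frame("side")[160:330,220:420]
cv2.imwrite("pics/m3.png",cv2.resize(np.hstack([f,g]),(800,340),interpolation=2)[:,:,::-1])
E
```

```text
9.1 [0.54239244 0.08702535 0.22674027] [-2.41241714 -2.00942567  0.00366907]
```

View pics/w2.png

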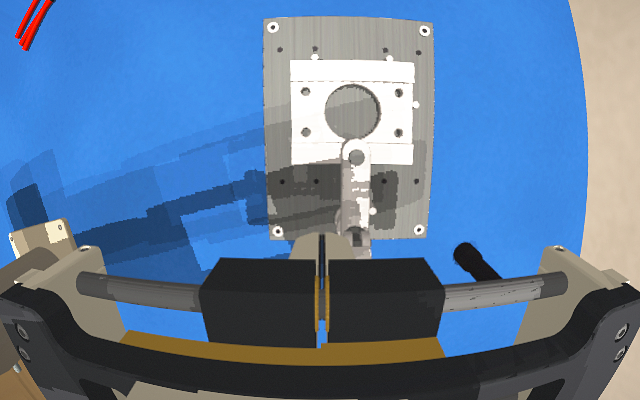

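View pics/m3.png

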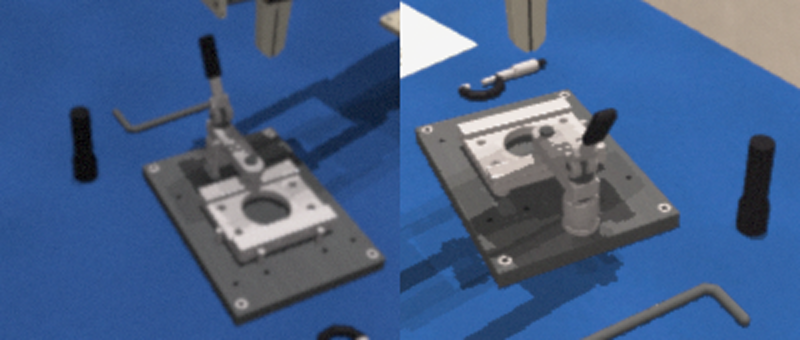

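The strap lies over the near rail, against the pin (wrist view: nut (356,156), pin (373,211)), and the lever is up.

```bash
python3 - <<'E'
from h import *
o=get_obs();t,r=o["tcp_pos"],o["ee_rot"];M=R.from_rotvec(r).as_matrix();print(M.round(3))
n=watz((356,156),.085,t,r);p=watz((373,211),.075,t,r);c=[watz(u,.02,t,r) for u in((263,17),(433,22),(429,238),(269,239))]
print("nut",n,"pin",p);print(np.round(c,4),np.mean(c,0))
d=(c[0]-c[3]);e=c[1]-c[2];print("yaw",[np.arctan2(-v[0],v[1]) for v in(d,e)],np.linalg.norm(d),np.linalg.norm(e))
for yaw in(-.165,-.183,-.175):
  u=np.array([-np.sin(yaw),np.cos(yaw),0]);x=np.array([u[1],-u[0],0])
  print(yaw,"stud by nut",n-.082*u,"by pin",p-.018*x-.026*u)
E
```

```text
[[ 0.181  0.984 -0.002]
 [ 0.984 -0.181 -0.   ]
 [-0.    -0.002 -1.   ]]
nut [0.58105466 0.11767747 0.085     ] pin [0.59054362 0.0575893  0.075     ]
[[ 0.511   0.2911  0.02  ]
 [ 0.7078  0.2558  0.02  ]
 [ 0.6653 -0.011   0.02  ]
 [ 0.4645  0.0258  0.02  ]] [0.58713051 0.14042771 0.02      ]
yaw [np.float64(-0.17359058214277942), np.float64(-0.1580421453863958)] 0.2692957136215981 0.27013054891977495
-0.165 stud by nut [0.56758597 0.03679116 0.085     ] by pin [0.56851753 0.03489897 0.075     ]
-0.183 stud by nut [0.56613227 0.03704669 0.085     ] by pin [0.5681127  0.03529909 0.075     ]
-0.175 stud by nut [0.56677779 0.03692989 0.085     ] by pin [0.56829173 0.03512036 0.075     ]
```

>>> arm_command --increments "0 0 0 -0.51 0.33 0 1;0 0 0 -0.51 0.33 0.33 1;0 0 0 -0.51 0.33 0.33 1;0 0 0 -0.51 0.33 0.33 1;0 0 0 -0.51 0.33 0.33 1"

```text
clock: 9.88
tcp_pos: [0.5673, 0.0311, 0.1972]
ee_rot: [2.412, 2.011, 0.002]
force: [-0.3, 0.4, 0.3]
finger_gap: 0.007
finger_force: 0.0
```

>>> arm_command --increments "0 0 0 -0.1 0 0.06 1;0 0 0 -0.2 0 0.115 1;0 0 0 -0.255 0 0.145 1;0 0 0 -0.31 0 0.18 1;0 0 0 -0.36 0 0.22 1;0 0 0 -0.41 0 0.267 1;0 0 0 -0.455 0 0.315 1;0 0 0 -0.495 0 0.368 1;0 0 0 -0.495 0 0.368 1"

```text
clock: 11.0
tcp_pos: [0.5572, -0.0186, 0.158]
ee_rot: [-2.414, -2.009, 0.002]
force: [0.5, -0.7, 0.7]
finger_gap: 0.003
finger_force: 0.1
```

>>> arm_command --increments "0 0 0 -0.035 0 0.057 1;0 0 0 -0.065 0 0.114 1;0 0 0 -0.085 0 0.165 1;0 0 0 -0.105 0 0.212 1;0 0 0 -0.115 0 0.255 1;0 0 0 -0.12 0 0.294 1;0 0 0 -0.12 0 0.294 1"

```text
clock: 11.88
tcp_pos: [0.5556, -0.0303, 0.1305]
ee_rot: [2.414, 2.01, -0.0]
force: [-6.3, -0.3, 14.4]
finger_gap: 0.006
finger_force: 6.6
```

>>> arm_command --increments "0 0 0 0 0 0.02 1;0 0 0 0 0 0.02 1"

```text
clock: 12.12
tcp_pos: [0.5558, -0.0304, 0.1302]
ee_rot: [2.413, 2.009, 0.0]
force: [-13.2, 0.5, 25.2]
finger_gap: 0.005
finger_force: 12.5
```

>>> arm_command --increments "0 0 0 0 0 -0.02 1;0 0 0 0 0 -0.2 1;0 0 0 0 0 -0.7 1;0 0 0 0.5 0 -1 1;0 0 0 0.5 -0.5 -1 1;0 0 0 0.5 -1 -1 1;0 0 0 0.5 -1 -1 1;0 0 0 0.5 -1 -1 1"

```text
clock: 13.12
tcp_pos: [0.4669, 0.0372, 0.2283]
ee_rot: [2.413, 2.009, 0.002]
force: [-0.1, 0.2, 1.0]
finger_gap: 0.002
finger_force: 0.0
```

```bash
python3 - <<'E'
from h import *
o=get_obs();print(o["tcp_pos"],o["force"])
w=grab_frame("wrist")[100:270,220:420]; g=grab_frame("side")[160:330,220:420]
cv2.imwrite("pics/m4.png",cv2.resize(np.hstack([w,g]),(800,340),interpolation=2)[:,:,::-1])
E
```

```text
[0.46689934 0.0372406  0.2282538 ] [-0.14840453  0.16602257  0.96149012]
```

View pics/m4.png

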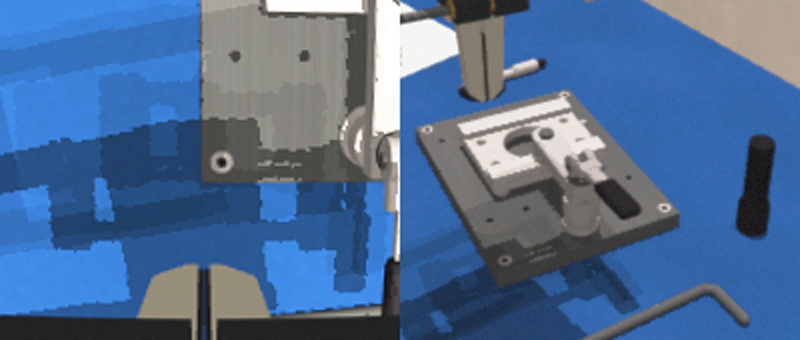

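```bash
python3 - <<'E'
from h import *
S=np.array([.567,.036,0]);y=-.17;u=np.array([-np.sin(y),np.cos(y),0])
print("measured grip 328.5 259, nut 292.5 226")
for e in(.097,.2,.3,.4): print(e,proj("side",S-u*.075*np.cos(e)+[0,0,.0985+.075*np.sin(e)]))
for v in(2.2,2.1,2.0):
    a=y+np.pi/2+2.2-v;print(v,proj("side",S+.082*np.array([np.cos(a),np.sin(a),0])+[0,0,.083]))
E
```

```text
measured grip 328.5 259, nut 292.5 226
0.097 [328.57982451 258.08279828]
0.2 [328.37891465 254.33012408]
0.3 [327.98115907 250.49142157]
0.4 [327.38690088 246.50723612]
2.2 [292.75136555 223.91034136]
2.1 [289.22368572 224.99377914]
2.0 [285.86083657 226.27830798]
```

Lever and strap both match their stop positions, so I'm handing the job in.

```bash
python3 -c "
from bench import *
print(job_done())"
```

```text
the job is handed in; nothing more can be done
None
```

I swung the strap over the rail against its stop pin, pressed the cam lever fully down onto its stop, and handed the job in. The last picture agrees with both stop positions, but I couldn't measure the foot's force on the plate, and the hand-in gave no verdict.

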